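# Walk a heavy stone block up to the stop on a gem cutter's bench

## Task

Walk the heavy oblong stone block forward across the bench to the wooden stop by pushing on its near face close to alternate ends, without lifting it: first swing its left end (seen from the robot) ahead until the block stands clearly skewed to the stop, some 12 degrees or more, then its right end ahead just as far, and carry on in turn until its far face lies flat against the stop, within the stop's length. Do not disturb the square stone offcut or the grinding disc.

Things in the scene. Friction and masses are not known exactly. Their poses are not given: they have to be found in the camera images.
- block: Oblong block of sawn blue-grey stone with lighter veins, 90 (x) by 150 (y) by 40 (z) mm, about 1.1 kg, loose. Origin: centre of its underside; x from its near to its far face, y to its left end, z up. Starts nearly parallel to the stop, 65 to 85 mm short of it. Slides under 6 to 22 N; pushed on the near face 55 mm off the middle it pivots about a point 70 to 90 mm beyond its middle.
- stop: Straight brown wooden batten fixed to the bench, 45 (x) by 240 (y) by 35 (z) mm. Origin: foot of the middle of its near face, which the block must end against. Its x axis is level, pointing from that face away from the robot, y along the batten to the left, z up. A block flat against it has its origin at x = -45 mm in this frame and the same yaw.
- stop_diag (a point): Measuring mark in the middle of the stop's top (22.5 mm behind its near face, 35 mm up); its x axis is turned 45 degrees counter-clockwise (seen from above) from the stop's x axis. It serves only to tell which way the block is skewed.
- offcut: Bystander: square offcut of the same stone, 85 by 85 by 40 mm, loose; to be left alone. Origin: centre of its underside.
- disc: Bystander: pale spare grinding disc lying flat, 120 mm across, 25 mm thick, loose; to be left alone. Origin: centre of its underside.
Mind the look-alikes: they are no part of the job. Leave any green, red or turquoise look-alike of the block alone.

How it is judged:
On the way, in this order (a step that is already met when the one before it is completed fails the run):
1. the block's left end is swung ahead: skewed clockwise from the stop by more than 8 degrees (angle between the x axis of block and the x axis of stop_diag, either way round above 0.925 rad and angle between block's own z axis and vertical below 0.1 rad), for 0.1 s.
2. then its right end is swung ahead: skewed counter-clockwise from the stop by more than 8 degrees (angle between the x axis of block and the x axis of stop_diag, either way round below 0.645 rad and angle between block's own z axis and vertical below 0.1 rad), for 0.1 s.
At the end, for the whole second after the job is handed in: The block lies on the bench at rest with its far face against the stop: its middle within 15 mm of touching, parallel within about 10 degrees, and not overhanging the stop's ends (middle within 45 mm of the stop's middle) (x of block in the frame of stop between -0.06 and -0.035 m and y of block in the frame of stop between -0.045 and 0.045 m and angle between the x axis of block and the x axis of stop, either way round below 0.17 rad and angle between block's own z axis and vertical below 0.1 rad and height (world z) of block below 0.008 m and linear speed of block below 0.01 m/s).
It fails at once if the block is lifted off the bench (more than 15 mm) or tipped (more than 17 degrees) (height (world z) of block above 0.015 m or angle between block's own z axis and vertical above 0.3 rad).
It fails at once if the square offcut or the grinding disc is moved more than 20 mm (distance of any of offcut, disc from where it was at the start of the episode above 0.02 m).
It also fails if it takes over 64 s, if anything falls off the work surface, if the arm or the gripper's body presses on something with over 40 N, if the wrist force passes 120 N, or if a joint passes its speed limit or range.

## Robot

A 6-joint arm with a two-finger parallel gripper is mounted at the origin on the work surface. World frame = base frame: x ahead of the robot, y to its left, z up, the work surface at z = 0. Lengths are in m, angles in rad, forces in N, time in s.
With the tool pointing down it reaches from about 0.15 to 0.775 m from the base axis. Payload 6.1 kg.
Tool frame: the origin (TCP) lies midway between the tips of the shut fingers; the grasp point (between the pads) lies ctrl.pinch_z behind it (ctrl.pinch_z is the distance from the TCP to the grasp point, in m); z points along the fingers, y is the line along which they close (so a half turn about z gives the same grasp; the last joint's range is limited). The gripper opens to 85 mm and grips with 20 to 120 N. Pads are 22 mm wide; open, the fingers measure 114 mm over their backs; the gripper's body (76 mm by 85 mm) begins 54 mm behind the grasp point. The pads swing forward as they close: fully open they stand 13 mm farther back than shut.
Start: joints at [1.207, 0.126, -0.04, 1.405, 0, 1.571], TCP at [0.187, 0.491, 0.203] pointing down, gripper open.
Joint ranges: [-2.72, 2.72], [-0.95, 1.95], [-1.27, 1.35], [-1.78, 2.02], [-1.46, 1.47], [-3.14, 3.14]. Speed limits (rad/s): [2.39, 2.39, 3.01, 3.14, 3.14, 3.14].

## Interface

Orientations are given as a rotation vector (axis times angle).
In Python, from station import ctrl gives the robot as it stands.
- The arm moves only by the tool apply_moves, never from a script. Its argument "increments" is a list that holds one entry, the list of rows, each a list of 7 numbers: the opening, from 0 (shut) to 1 (fully open), then the shift along the tool's x, y, z in mm, then the turn, a rotation vector about the tool's x, y, z in rad. In form: [[[jaw, tx, ty, tz, ax, ay, az], ...]]. A call has exactly 8 rows; each row is the pose to reach, as a shift and turn from the pose commanded when the call began, along the tool's axes at that moment; what a row does not reach only later rows make up. A row lasts 1/12 s, in which the tool goes at most 41.7 mm and 7.16 degrees, less where a joint would pass 70% of its speed; a pose out of reach is approached as far as the arm can. A call with a gripper value outside its range is refused whole. The fingers move at their own pace and stop on an object; "squeeze" is the grip in N (left out, the last holds). Time passes only in rows, so rows that repeat a pose let the fingers close, or fill a call up. It gives the time, the measured TCP pose, the force, the opening and the grip force at its end, in the units of the state.
- ctrl.sense(): the state, without advancing time (a new reading comes with each control period).
- ctrl.camera(name): name is "scene" or "top" or "wrist"; returns a dict with "frame" (384x512x3 uint8, red, green, blue), "vfov" (degrees; the focal length in pixels is half the picture's height over the tangent of half this angle, whatever the lens; pixels are square), "cx", "cy" (the principal point, pixels), "dist_coeffs" ([k1, k2, p1, p2, k3] as OpenCV has them; the pictures are not rectified), "xyz" and "orientation" of the camera in the world. Camera axes: x right, y up, looking along -z (the intrinsics and any distortion apply to the point x, -y, -z); pixel columns grow to the right and rows downward; lengths in m; the calibration is good to about 2 mm. A picture is of the moment at which its call begins. There is no depth.
- ctrl.close_job(): hands the job in; it is judged then, once.
The state is a dict: "time_s": time; "joint_pos": joint angles; "qvel": joint speeds; "tau": joint torques, N m; "tool_pos": TCP position; "orientation": TCP orientation; "wrist_force": force on the tool from outside, world axes, zero at the start; "wrist_torque": the same for the moment, N m; "width": finger opening in m; "finger_force": force on a finger pad.
Only numpy, scipy, OpenCV 4.12 (cv2) and the standard library are available. Lean on these libraries where they do the work, as an engineer would, in place of code of your own. Each camera call takes 0.05 s, during which the arm holds its last target. There are 200 camera calls.

## Working session

There is one attempt and no reset: what is moved stays moved. The work goes in short steps, Python scripts to look and compute and a tool call to move; the robot and the scene stay as the last step left them, time stands still between calls to the robot, and variables do not carry over. Pictures are saved under pics/ and viewed, at most 10 in all, crops included, and the job is handed in when it is done.

Besides the shell and the picture viewer there is one more tool, called after "Request:" by a JSON object that holds its "op" and its "data", one argument or row to a line. apply_moves: Moves the arm, as the interface text tells. Its arguments: {"type":"object","properties":{"increments":{"type":"array","items":{"type":"array","items":{"type":"array","items":{"type":"number"}}}},"squeeze":{"type":"number"}},"required":["increments"]}

```bash
ls; mkdir -p pics
cat > h.py <<'E'
import numpy as np, cv2
from scipy.spatial.transform import Rotation as R
from station import ctrl
def K(c):
    h=c["frame"].shape[0]; f=h/2/np.tan(np.radians(c["vfov"])/2)
    return np.array([[f,0,c["cx"]],[0,f,c["cy"]],[0,0,1.]])
def rot(o):
    o=np.array(o,float); return R.from_rotvec(o).as_matrix() if o.size==3 else (o if o.shape==(3,3) else R.from_quat(o).as_matrix())
def px2w(c,pts,z):
    u=cv2.undistortPoints(np.array(pts,float).reshape(-1,1,2),K(c),np.array(c["dist_coeffs"],float)).reshape(-1,2)
    d=np.c_[u[:,0],-u[:,1],-np.ones(len(u))]@rot(c["orientation"]).T
    o=np.array(c["xyz"]); return o+d*((z-o[2])/d[:,2])[:,None]
def w2px(c,P):
    q=(np.array(P,float)-c["xyz"])@rot(c["orientation"])
    q=q*[1,-1,-1]; return cv2.projectPoints(q,np.zeros(3),np.zeros(3),K(c),np.array(c["dist_coeffs"],float))[0].reshape(-1,2)
def save(n,im,s=1):
    cv2.imwrite("pics/"+n+".png",cv2.resize(im[...,::-1],None,fx=s,fy=s,interpolation=cv2.INTER_CUBIC))
E
python3 - <<'E'
from h import *
for n in("top","scene"):
    c=ctrl.camera(n); save(n+"0",c["frame"],1.5); print(n,c["vfov"],c["xyz"],c["orientation"],c["dist_coeffs"])
    np.save("pics/"+n+"0.npy",c,allow_pickle=True)
print(ctrl.sense(), ctrl.pinch_z)
E
```

```text
pics
top 56.52340377345199 [0.3532585  0.00235454 0.99558992] [ 0.14842564 -0.15555516 -1.55001399] [-0.11364269  0.          0.          0.          0.        ]
scene 47.36688074001049 [0.87465596 0.40773433 0.96296819] [0.25462154 0.67804276 2.35642851] [-0.16919914  0.          0.          0.          0.        ]
{'time_s': 0.1, 'joint_pos': array([ 1.20697571e+00,  1.26357698e-01, -4.04769901e-02,  1.40539950e+00,
        2.29236004e-05,  1.57079668e+00]), 'qvel': array([-0.00093024, -0.00280476,  0.00281166,  0.00143704, -0.00087187,
       -0.00011802]), 'tau': array([ 1.18705146e-03, -4.36903560e+01,  3.53605914e+01,  1.36875405e-02,
       -2.40404927e-05, -1.52009238e-05]), 'tool_pos': array([0.18667335, 0.49027171, 0.20280017]), 'orientation': array([-5.68290700e-01, -3.08947717e+00,  2.21461203e-03]), 'wrist_force': array([-0.06898771,  0.49704053, -0.37616249]), 'wrist_torque': array([0.01633921, 0.05018562, 0.01411222]), 'finger_force': 0.0, 'width': 0.08552481464212656} 0.0187
```

View pics/top0.png

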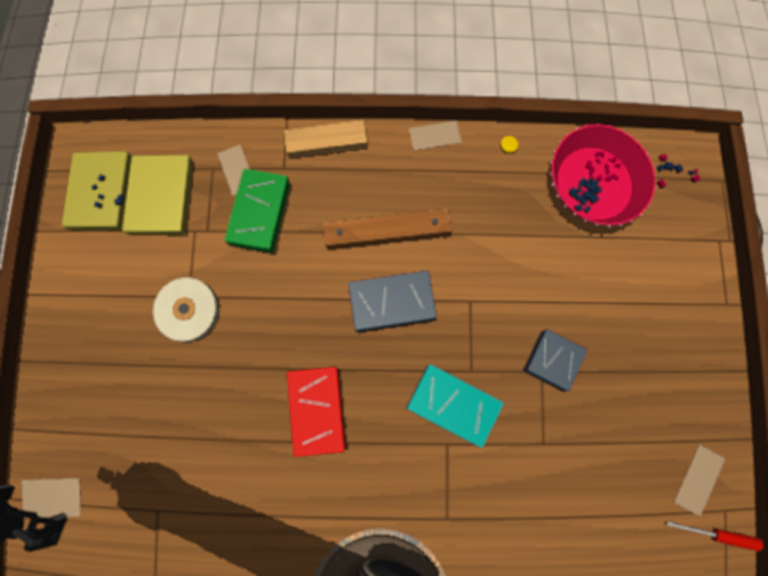

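View pics/scene0.png

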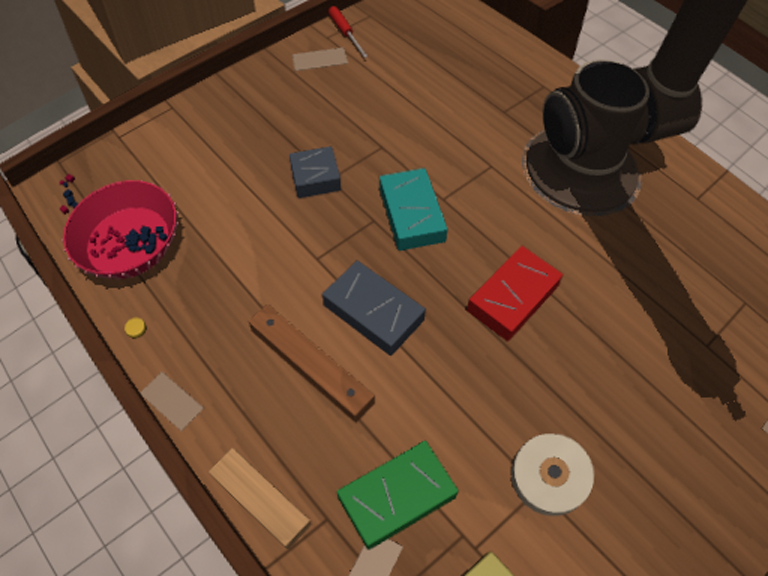

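The top view (1.5x) shows these candidates:
- Blue-grey oblong at (392,300).
- Blue-grey square offcut at (556,360).
- Green look-alike at (257,210), red at (316,411) and turquoise at (455,405).

The blue-grey oblong facing the brown batten at (388,228) fits the description. The other slab near the back, at (325,138), is pale wood and has no screws, so it isn't the stop. I'll confirm this in an enlarged crop.

Run:
```python
from h import *
c=np.load("pics/top0.npy",allow_pickle=True).item()
save("crop0",c["frame"][130:310,185:345],3.3)   # 528x594
```

```text
(no output)
```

View pics/crop0.png

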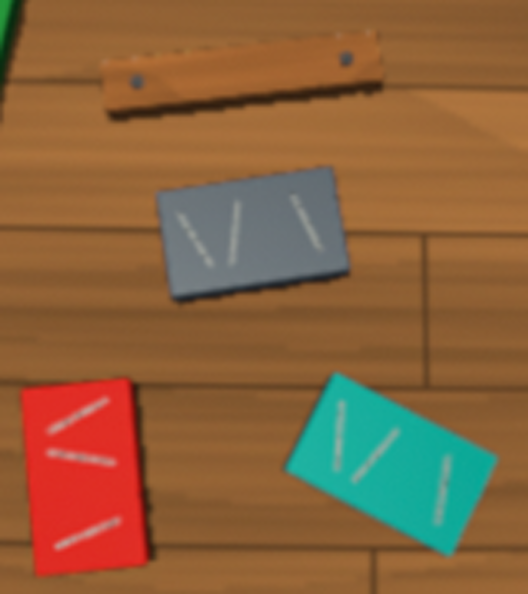

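```bash
cat >> h.py <<'E'
def rect(P):
    (a,b),(w,h),t=cv2.minAreaRect(np.float32(P[:,:2]*1000)); 
    if w<h: t+=90; w,h=h,w
    t=(t)%180; t=t-180 if t>90 else t      # long-axis angle in world
    return np.array([a,b]),w,h,t-90 if t>0 else t+90   # yaw of short axis (x)
def blk(c,full=False):
    hsv=cv2.cvtColor(c["frame"],cv2.COLOR_RGB2HSV)
    m=cv2.inRange(hsv,(95,25,60),(130,130,190)); m=cv2.morphologyEx(m,cv2.MORPH_CLOSE,np.ones((7,7)))
    cs,_=cv2.findContours(m,cv2.RETR_EXTERNAL,cv2.CHAIN_APPROX_NONE)
    return [(k,rect(px2w(c,cv2.convexHull(k).reshape(-1,2),0.04))) for k in sorted(cs,key=cv2.contourArea)[::-1][:3]]
E
python3 - <<'E'
from h import *
c=np.load("pics/top0.npy",allow_pickle=True).item()
f=lambda p:(np.array(p)+.5)/3.3-.5+[185,130]
for n,p,z in [("block",[(157,191),(332,167),(349,270),(175,296)],.04),("stop",[(101,60),(377,32),(382,83),(110,111)],.035),("teal",[(336,373),(498,457),(452,553),(286,468)],.04),("red",[(22,388),(130,378),(147,560),(35,575)],.04)]:
    P=px2w(c,f(p),z)[:,:2]*1000; print(n,P.round().tolist(),P.mean(0).round(1), "edges",[np.linalg.norm(P[i]-P[i-3]).round() for i in range(4)],[np.degrees(np.arctan2(*(P[i]-P[j])[[1,0]])).round(1) for i,j in((0,3),(1,2))], [np.degrees(np.arctan2(*(-(P[i]-P[j])[[0]],(P[i]-P[j])[1]))).round(1) if 0 else np.degrees(np.arctan2(-(P[i]-P[j])[0],(P[i]-P[j])[1])).round(1) for i,j in((0,1),(3,2))])
for k,r in blk(c): print(cv2.boundingRect(k),r)
E
```

```text
block [[563.0, 62.0], [586.0, -84.0], [499.0, -98.0], [475.0, 45.0]] [530.6 -18.9] edges [np.float64(147.0), np.float64(88.0), np.float64(144.0), np.float64(89.0)] [np.float64(11.0), np.float64(9.1)] [np.float64(8.9), np.float64(9.4)]
stop [[678.0, 113.0], [707.0, -124.0], [661.0, -127.0], [633.0, 104.0]] [669.7  -8.6] edges [np.float64(238.0), np.float64(46.0), np.float64(233.0), np.float64(46.0)] [np.float64(11.7), np.float64(4.6)] [np.float64(7.1), np.float64(7.1)]
teal [[415.0, -87.0], [349.0, -218.0], [273.0, -180.0], [338.0, -47.0]] [ 343.6 -132.9] edges [np.float64(147.0), np.float64(85.0), np.float64(148.0), np.float64(86.0)] [np.float64(-27.6), np.float64(-26.7)] [np.float64(-26.8), np.float64(-26.3)]
red [[398.0, 166.0], [408.0, 79.0], [265.0, 62.0], [251.0, 150.0]] [330.6 114.5] edges [np.float64(88.0), np.float64(144.0), np.float64(89.0), np.float64(148.0)] [np.float64(6.3), np.float64(6.9)] [np.float64(6.4), np.float64(8.8)]
(234, 182, 56, 38) (array([528.54064941, -18.31497955]), 143.4246826171875, 86.75533294677734, 9.694413185119629)
(352, 221, 38, 39) (array([ 424.68676758, -315.7041626 ]), 82.60299682617188, 81.63356018066406, -26.095199584960938)
(381, 121, 18, 19) (array([ 740.27954102, -391.26556396]), 53.13405990600586, 51.58833312988281, -82.00287342071533)
```

The crop confirms it. The blue-grey block's top face has corners (157,191), (332,167), (349,270) and (175,296), and measures about 146x89 mm, as it should. The stop measures about 236x46 mm, also as expected.

- **Block:** centre (531,-19) mm, yaw about 9°.
- **Stop:** yaw about 7°, middle of its near face (647,-11) mm.
- **Gap:** about 72 mm, within the stated range.

Next I'll move above and behind the block's left end with the gripper shut.

Request:
{"op": "apply_moves", "data": {
  "increments": [
    [[0,-30,-25,2,0,0,-0.06],[0,-60,-50,4,0,0,-0.12],[0,-92,-75,6,0,0,-0.18],[0,-124,-101,8,0,0,-0.24],[0,-155,-127,10,0,0,-0.3],[0,-186,-152,12,0,0,-0.36],[0,-217,-177,14,0,0,-0.42],[0,-248,-202,16,0,0,-0.49]]
  ],
  "squeeze": 60
}}

```text
time_s: 0.77
tool_pos: [0.3469, 0.2117, 0.1872]
orientation: [0.204, -3.135, 0.0]
wrist_force: [1.1, 0.4, 0.5]
width: 0.0002
finger_force: 0.0
```

```bash
cat >> h.py <<'E'
YS=np.radians(7.1)
def go(x,y,z,yaw=YS):
    s=ctrl.sense(); R0=rot(s["orientation"]); c,n=np.cos(yaw),np.sin(yaw)
    Rd=np.array([[-c,n,0],[-n,-c,0],[0,0,-1]]) @ np.diag([1,-1,1]) 
    Rd[:,1]=np.cross(Rd[:,2],Rd[:,0])
    d=(np.array([x,y,z])-s["tool_pos"])@R0*1000
    print("tool mm",d.round(1),"rot",R.from_matrix(R0.T@Rd).as_rotvec().round(3),"| tcp",(s["tool_pos"]*1000).round(1),"j",np.round(s["joint_pos"],2),"F",s["wrist_force"].round(1),"t",s["time_s"],"w",round(s["width"],3))
E
python3 -c "
from h import *
go(.454,.025,.18)"
```

```text
tool mm [ -82.  -199.     7.2] rot [-0.    -0.     0.006] | tcp [346.9 211.7 187.2] j [ 0.55 -0.1  -0.3   1.37 -0.    0.42] F [1.1 0.4 0.5] t 0.7667 w 0.0
```

Request:
{"op": "apply_moves", "data": {
  "increments": [
    [[0,-15,-35,1,0,0,0],[0,-30,-71,2,0,0,0],[0,-45,-107,3,0,0,0],[0,-60,-143,4,0,0,0],[0,-74,-178,6,0,0,0],[0,-82,-199,7,0,0,0],[0,-82,-199,40,0,0,0],[0,-82,-199,75,0,0,0]]
  ]
}}

```text
time_s: 1.43
tool_pos: [0.4553, 0.025, 0.113]
orientation: [-0.193, 3.131, -0.0]
wrist_force: [0.4, 1.0, -0.8]
width: 0.0002
finger_force: 0.0
```

```bash
python3 -c "
from h import *
go(.454,.025,.012)
c=ctrl.camera('top'); save('t1',c['frame'][130:310,185:345],3)
for k,r in blk(c)[:1]: print(r)"
```

```text
tool mm [1.70e+00 1.00e-01 1.01e+02] rot [-0.     0.004 -0.001] | tcp [455.3  25.  113. ] j [ 0.05  0.01 -0.36  1.19 -0.   -0.07] F [ 0.4  1.  -0.8] t 1.4333 w 0.0
(array([ 424.82577515, -315.41946411]), 83.23660278320312, 81.633544921875, -26.09454345703125)
```

View pics/t1.png

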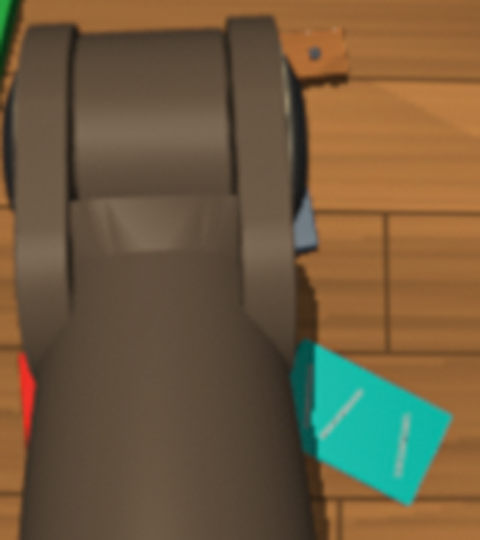

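The arm hides the block from the top camera; only a corner shows, near (305,240). I'll descend and use the scene camera instead.

Request:
{"op": "apply_moves", "data": {
  "increments": [
    [[0,1,0,25,0,0,0],[0,1,0,50,0,0,0],[0,1,0,75,0,0,0],[0,1,0,92,0,0,0],[0,1,0,100,0,0,0],[0,1,0,100,0,0,0],[0,1,0,100,0,0,0],[0,1,0,100,0,0,0]]
  ]
}}

```text
time_s: 2.15
tool_pos: [0.4531, 0.0265, 0.0139]
orientation: [-0.198, 3.133, -0.0]
wrist_force: [0.0, -0.2, -0.2]
width: -0.0
finger_force: 0.0
```

Run:
```python
from h import *
go(.454,.025,.012)
c=ctrl.camera('scene'); save('s1',c['frame'][130:300,150:400],3)
# calibration check on initial scene picture: project block corners from the top-view pose
c0=np.load('pics/scene0.npy',allow_pickle=True).item()
for k,r in blk(c0)[:1]: print(r,cv2.boundingRect(k))
for k,r in blk(c)[:1]: print(r,cv2.boundingRect(k))
```

```text
tool mm [-0.7 -1.6  1.9] rot [-0.     0.002  0.003] | tcp [453.1  26.5  13.9] j [ 0.06  0.07 -0.53  0.97 -0.   -0.07] F [ 0.  -0.2 -0.2] t 2.15 w -0.0
(array([531.44586182, -12.39627075]), 146.0047149658203, 86.51319122314453, 9.574264526367188) (216, 175, 67, 56)
(array([531.42730713, -12.35451508]), 146.1006317138672, 87.5519790649414, 9.587114334106445) (216, 175, 67, 56)
```

View pics/s1.png

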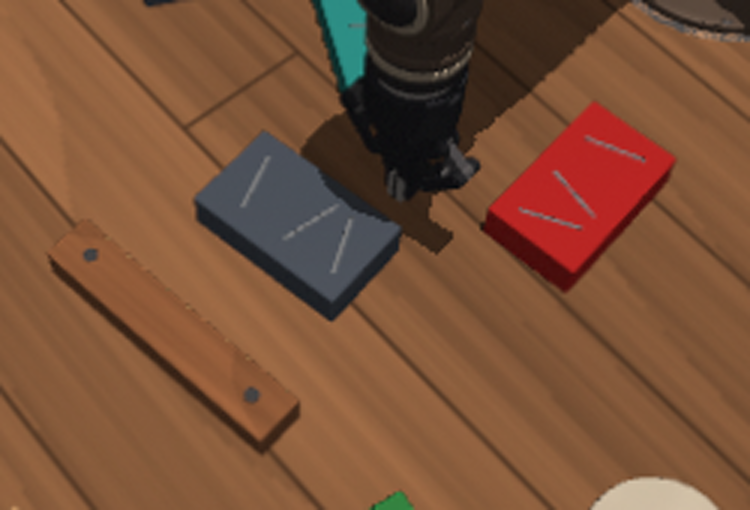

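The scene view shows the block clear of the fingers, which are at (400,190) in the crop, behind its left end. The view is clean enough for tracking, so I'll push the left end.

Request:
{"op": "apply_moves", "data": {
  "increments": [
    [[0,-4,0,0,0,0,0],[0,-8,0,0,0,0,0],[0,-12,0,0,0,0,0],[0,-16,0,0,0,0,0],[0,-20,0,0,0,0,0],[0,-24,0,0,0,0,0],[0,-28,0,0,0,0,0],[0,-32,0,0,0,0,0]]
  ]
}}

```text
time_s: 2.87
tool_pos: [0.4842, 0.0305, 0.0124]
orientation: [0.198, -3.135, -0.0]
wrist_force: [-0.2, -0.9, -0.1]
width: 0.0002
finger_force: 0.0
```

```bash
cat >> h.py <<'E'
S0=None
def look(name=None):
    c=ctrl.camera('scene'); k,(p,w,h,y)=blk(c)[0]
    o=np.array([647.4,-5.4]); a=np.array([np.cos(YS),np.sin(YS)]); d=p-o   # stop foot incl. scene-camera y bias
    print("blk",p.round(1),"size",round(w),round(h),"skew",round(y-7.1,1),"in stop: x",round(d@a,1),"y",round(d@[-a[1],a[0]],1))
    if name: save(name,c['frame'][130:300,150:400],3)
E
python3 - <<'E'
from h import *
c=np.load('pics/scene0.npy',allow_pickle=True).item()
f=lambda p:(np.array(p)+.5)/3-.5+[150,130]
P=px2w(c,f([(83,221),(299,402),(262,438),(50,255)]),.035)[:,:2]*1000; print(P.round(),P.mean(0),(P[0]+P[1])/2,np.degrees(np.arctan2(-(P[1]-P[0])[0],(P[1]-P[0])[1])))
look(); go(.5,.03,.012)
E
```

```text
[[ 668. -123.]
 [ 635.  113.]
 [ 674.  117.]
 [ 707. -114.]] [671.02892402  -1.84446895] [651.3537267   -5.07863629] 8.031947087893784
blk [532.9 -11.8] size 146 86 skew 1.6 in stop: x -114.4 y 7.8
tool mm [-14.8  -2.4   0.5] rot [-0.     0.001  0.002] | tcp [485.   30.6  12.5] j [ 0.06  0.13 -0.47  0.98  0.   -0.06] F [-0.  -0.6 -0.5] t 2.9167 w 0.0
```

Request:
{"op": "apply_moves", "data": {
  "increments": [
    [[0,-4,0,0,0,0,0],[0,-8,0,0,0,0,0],[0,-12,0,0,0,0,0],[0,-16,0,0,0,0,0],[0,-20,0,0,0,0,0],[0,-24,0,0,0,0,0],[0,-27,0,0,0,0,0],[0,-27,0,0,0,0,0]]
  ]
}}

```text
time_s: 3.58
tool_pos: [0.5113, 0.0339, 0.0125]
orientation: [-0.198, 3.135, 0.0]
wrist_force: [0.9, 0.1, 0.8]
width: -0.0001
finger_force: 0.0
```

```bash
python3 -c "
from h import *
look('s2'); go(.5,.03,.012)"
```

```text
blk [532.9 -11.9] size 146 86 skew 1.6 in stop: x -114.4 y 7.7
tool mm [11.3 -2.4  0.5] rot [-0.    -0.     0.002] | tcp [510.9  33.8  12.5] j [ 0.07  0.17 -0.41  0.99 -0.   -0.06] F [ 0.  -0.5 -0.3] t 3.6333 w 0.0
```

View pics/s2.png

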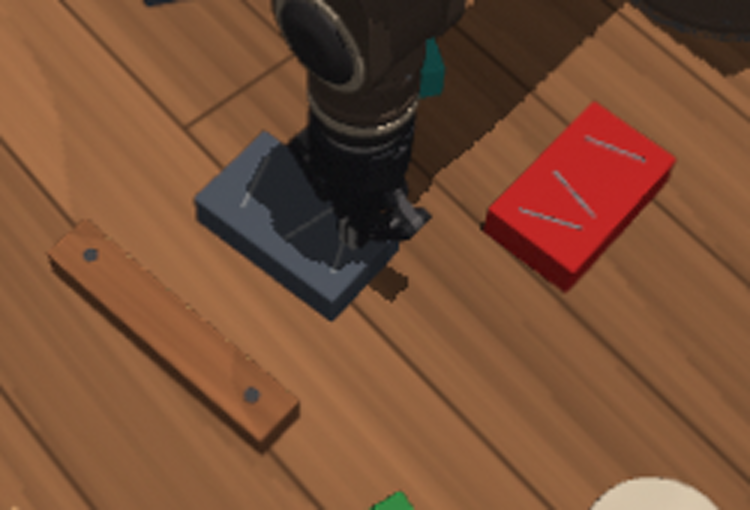

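The block hasn't moved, although the TCP reads 34 mm past its near face. I'll project the TCP into the pictures to check that.

Run:
```python
from h import *
s=ctrl.sense(); print(s["tool_pos"],s["joint_pos"].round(3))
c=ctrl.camera('scene')
Q=np.array([s["tool_pos"],s["tool_pos"]+[0,0,.1],[.511,.034,.0]])
p=w2px(c,Q); print("crop",((p-[150,130])*3).round())
# scene0 TCP check
c0=np.load('pics/top0.npy',allow_pickle=True).item(); print("top0 tcp px x1.5",w2px(c0,[[.187,.491,.203]])*1.5)
im=c['frame'].copy(); 
f=cv2.resize(im[170:235,240:310],None,fx=8,fy=8,interpolation=cv2.INTER_CUBIC).astype(float)
f=np.clip(f*2.2,0,255).astype(np.uint8)
for q in p[:2]: cv2.circle(f,tuple(int(v) for v in ((q-[240,170])*8)),4,(255,255,0),1)
save('z1',f)
w=ctrl.camera('wrist'); save('w1',w['frame'],1.2); print(w['xyz'])
```

```text
[0.5109027  0.03384053 0.01245161] [ 0.066  0.174 -0.412  0.985 -0.    -0.06 ]
crop [[351. 253.]
 [355. 189.]
 [351. 260.]]
top0 tcp px x1.5 [[ 50.21880515 499.81895239]]
[0.43513109 0.02334456 0.18271165]
```

View pics/z1.png

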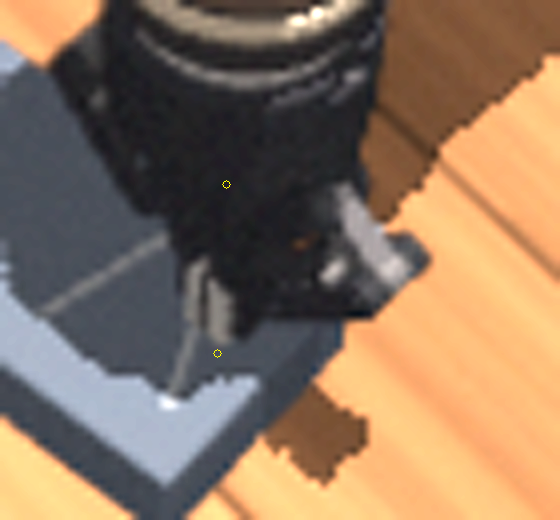

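View pics/w1.png

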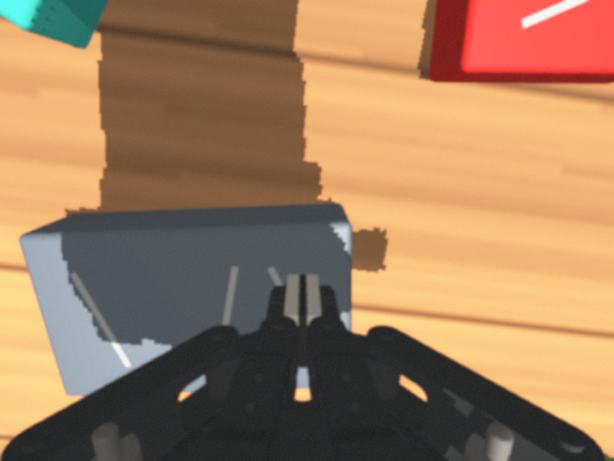

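The wrist picture shows the fingers at (303,275) riding above the block's top, so the true height or pose must differ from what is reported. The block's known size will let me check this.

Run:
```python
from h import *
s=ctrl.sense(); w=ctrl.camera('wrist'); c=ctrl.camera('scene'); print(w['vfov'],w['cx'],w['cy'],w['dist_coeffs'],rot(w['orientation']).round(3).tolist())
print("tcp in wrist x1.2",w2px(w,[s['tool_pos']])*1.2)
A=np.array([(22,238),(350,222),(67,393)])/1.2
for z in(.04,0.02,0,-.02):
    P=px2w(w,A,z)*1000; print(z,P[:,:2].round(1).tolist(),np.linalg.norm(P[0]-P[1]).round(1),np.linalg.norm(P[0]-P[2]).round(1))
# triangulate tip: wrist (303,275)/1.2, scene z1 (217,335)
t=(303/1.2,276/1.2); u=((217)/8+240,335/8+170)
for z in(.0,.0125,.03,.045,.06): print(z,(px2w(w,[t],z)*1000).round(1),(px2w(c,[u],z)*1000).round(1))
print((px2w(np.load('pics/scene0.npy',allow_pickle=True).item(),[((400+.5)/3+150,(192)/3+130)],.05)*1000).round(1))
```

```text
67.9560024270768 251.83850928113935 189.2500271983597 [-0.00433273  0.          0.          0.          0.        ] [[-0.125, -0.947, -0.294], [0.992, -0.119, -0.038], [0.001, -0.297, 0.955]]
tcp in wrist x1.2 [[303.664455   268.06881965]]
0.04 [[499.5, -93.4], [474.1, 49.3], [583.2, -80.3]] 145.0 84.7
0.02 [[508.5, -109.8], [479.5, 53.0], [603.9, -94.8]] 165.3 96.6
0 [[517.6, -126.1], [485.0, 56.6], [624.7, -109.3]] 185.6 108.4
-0.02 [[526.6, -142.5], [490.5, 60.3], [645.5, -123.8]] 206.0 120.3
0.0 [[521.   34.8   0. ]] [[501.7  23.9   0. ]]
0.0125 [[515.1  34.   12.5]] [[506.6  28.9  12.5]]
0.03 [[506.9  32.9  30. ]] [[513.3  35.9  30. ]]
0.045 [[499.8  32.   45. ]] [[519.2  41.8  45. ]]
0.06 [[492.8  31.   60. ]] [[525.   47.8  60. ]]
[[457.6  32.3  50. ]]
```

Request:
{"op": "apply_moves", "data": {
  "increments": [
    [[0,8,0,0,0,0,0],[0,16,0,0,0,0,0],[0,24,0,0,0,0,0],[0,32,0,0,0,0,0],[0,40,0,0,0,0,0],[0,48,0,0,0,0,0],[0,56,0,0,0,0,0],[0,60,0,0,0,0,0]]
  ]
}}

```text
time_s: 4.5
tool_pos: [0.4497, 0.0261, 0.0125]
orientation: [0.198, -3.135, 0.0]
wrist_force: [0.3, 0.1, -0.5]
width: 0.0
finger_force: 0.0
```

Run:
```python
from h import *
look(); go(.45,.03,.012)
a=cv2.imread('pics/w1.png')[...,::-1]; a=cv2.resize(a,(512,384),interpolation=cv2.INTER_AREA)
w=ctrl.camera('wrist'); b=w['frame']; c=ctrl.camera('scene')['frame']
print(b[185:240:3,246].tolist()); print(a[185:240:3,246].tolist())
o=np.vstack([np.hstack([a[150:290,180:330],b[150:290,180:330]])]); o=cv2.resize(o,(780,364),interpolation=cv2.INTER_CUBIC)
o=np.clip(o.astype(float)*1.7,0,255).astype(np.uint8)
s=cv2.resize(c[165:225,240:370],(780,230*1),interpolation=cv2.INTER_CUBIC); save('cmp',np.vstack([o,np.clip(s.astype(float)*1.7,0,255).astype(np.uint8)]))
```

```text
blk [531.4 -12.2] size 146 88 skew 2.5 in stop: x -116.0 y 7.6
tool mm [-1.1  3.8  0.5] rot [ 0.    -0.001  0.002] | tcp [449.4  26.1  12.5] j [ 0.06  0.06 -0.54  0.97 -0.   -0.07] F [-0.4  0.  -0. ] t 4.55 w 0.0
[[129, 94, 62], [131, 94, 64], [128, 90, 61], [126, 91, 62], [125, 90, 62], [123, 88, 60], [127, 92, 62], [130, 93, 62], [129, 91, 60], [130, 92, 62], [128, 92, 60], [128, 91, 60], [132, 93, 63], [130, 92, 63], [129, 96, 70], [130, 124, 118], [132, 127, 120], [133, 129, 122], [131, 127, 120]]
[[70, 75, 80], [77, 83, 89], [80, 88, 93], [79, 89, 93], [80, 88, 93], [81, 88, 94], [79, 88, 93], [80, 87, 93], [79, 88, 92], [80, 87, 93], [80, 88, 95], [79, 87, 93], [80, 88, 93], [81, 89, 94], [86, 92, 96], [127, 124, 117], [130, 126, 119], [130, 125, 118], [130, 125, 119]]
```

View pics/cmp.png

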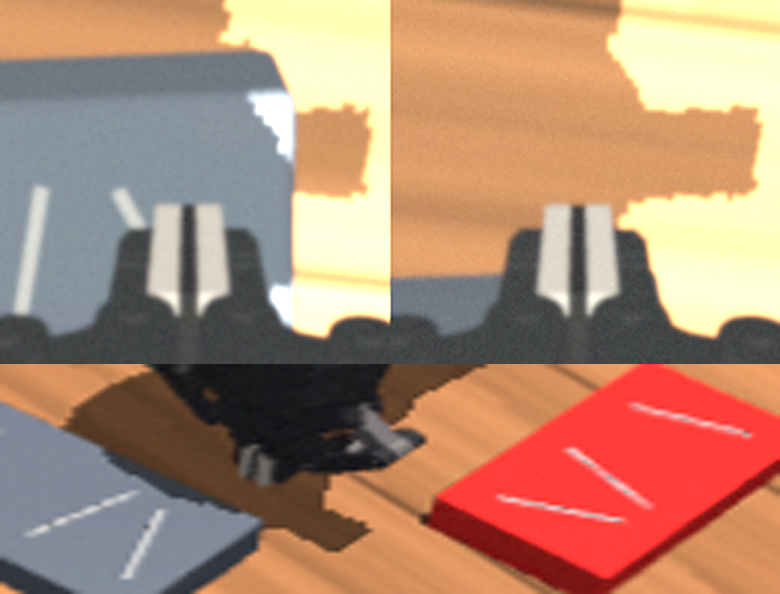

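The comparison shows identical fingertips in both wrist frames, so nothing penetrated the block. Scene and wrist rays put the shut tips at z of about 45 mm while the TCP reads 12 mm. The fingers passed over the block and it is untouched. I'll descend slowly and watch the wrist force.

Request:
{"op": "apply_moves", "data": {
  "increments": [
    [[0,0,4,1.5,0,0,0],[0,0,4,3,0,0,0],[0,0,4,4.5,0,0,0],[0,0,4,6,0,0,0],[0,0,4,7,0,0,0],[0,0,4,8,0,0,0],[0,0,4,9,0,0,0],[0,0,4,10,0,0,0]]
  ]
}}

```text
time_s: 5.32
tool_pos: [0.4506, 0.0302, 0.0024]
orientation: [0.198, -3.135, 0.0]
wrist_force: [-1.0, -0.2, 0.8]
width: -0.0003
finger_force: 0.0
```

Run:
```python
from h import *
go(.45,.03,.0)
# tip in scene picture: bright pad pixels near the projected TCP, versus time
s=ctrl.sense(); c=ctrl.camera('scene'); f=c['frame'].astype(int)
for z in(.0,.03,.06): print(z,w2px(c,[s['tool_pos']*[1,1,0]+[0,.006,z]]).round(1))
save('last',c['frame'])
g=c['frame'][170:215,262:300]; m=(g.max(2).astype(int)-g.min(2)<14)&(g.max(2)>85)
ys,xs=np.nonzero(m); print(list(zip(xs+262,ys+170,g.max(2)[m])))
```

```text
tool mm [ 0.6 -0.1  2.4] rot [-0.    -0.     0.002] | tcp [450.6  30.2   2.4] j [ 0.07  0.07 -0.55  0.95 -0.   -0.06] F [-1.  -0.2  0.8] t 5.3167 w -0.0
0.0 [[285.4 203.7]]
0.03 [[286.2 197.6]]
0.06 [[287.  191.3]]
[(np.int64(262), np.int64(195), np.uint8(86)), (np.int64(263), np.int64(196), np.uint8(86)), (np.int64(262), np.int64(198), np.uint8(107)), (np.int64(263), np.int64(198), np.uint8(93)), (np.int64(265), np.int64(198), np.uint8(86)), (np.int64(262), np.int64(199), np.uint8(96)), (np.int64(263), np.int64(199), np.uint8(90)), (np.int64(267), np.int64(199), np.uint8(86)), (np.int64(265), np.int64(200), np.uint8(89)), (np.int64(267), np.int64(200), np.uint8(90)), (np.int64(268), np.int64(200), np.uint8(86)), (np.int64(262), np.int64(201), np.uint8(89)), (np.int64(263), np.int64(201), np.uint8(90)), (np.int64(265), np.int64(201), np.uint8(89)), (np.int64(266), np.int64(201), np.uint8(89)), (np.int64(269), np.int64(201), np.uint8(86)), (np.int64(262), np.int64(202), np.uint8(89)), (np.int64(263), np.int64(202), np.uint8(90)), (np.int64(265), np.int64(202), np.uint8(90)), (np.int64
[... 2856 characters left out ...]
23)), (np.int64(264), np.int64(212), np.uint8(108)), (np.int64(265), np.int64(212), np.uint8(93)), (np.int64(268), np.int64(212), np.uint8(90)), (np.int64(262), np.int64(213), np.uint8(98)), (np.int64(263), np.int64(213), np.uint8(125)), (np.int64(264), np.int64(213), np.uint8(100)), (np.int64(267), np.int64(213), np.uint8(90)), (np.int64(269), np.int64(213), np.uint8(90)), (np.int64(270), np.int64(213), np.uint8(91)), (np.int64(262), np.int64(214), np.uint8(113)), (np.int64(263), np.int64(214), np.uint8(121)), (np.int64(264), np.int64(214), np.uint8(97)), (np.int64(267), np.int64(214), np.uint8(91)), (np.int64(271), np.int64(214), np.uint8(90)), (np.int64(273), np.int64(214), np.uint8(91))]
```

No contact at a reported 2 mm. I'll continue down in small steps.

Request:
{"op": "apply_moves", "data": {
  "increments": [
    [[0,0,0,1,0,0,0],[0,0,0,2,0,0,0],[0,0,0,3,0,0,0],[0,0,0,4,0,0,0],[0,0,0,5,0,0,0],[0,0,0,6,0,0,0],[0,0,0,6,0,0,0],[0,0,0,6,0,0,0]]
  ]
}}

```text
time_s: 6.03
tool_pos: [0.4505, 0.0302, -0.0036]
orientation: [0.198, -3.135, 0.0]
wrist_force: [0.3, -0.3, -0.3]
width: 0.0001
finger_force: 0.0
```

Request:
{"op": "apply_moves", "data": {
  "increments": [
    [[0,0,0,1,0,0,0],[0,0,0,3,0,0,0],[0,0,0,5,0,0,0],[0,0,0,7,0,0,0],[0,0,0,9,0,0,0],[0,0,0,10,0,0,0],[0,0,0,10,0,0,0],[0,0,0,10,0,0,0]]
  ]
}}

```text
time_s: 6.7
tool_pos: [0.4505, 0.0302, -0.0136]
orientation: [0.198, -3.135, -0.0]
wrist_force: [-0.4, -0.2, -0.1]
width: -0.0002
finger_force: 0.0
```

Run:
```python
from h import *
look(); go(.45,.03,.0)
w=ctrl.camera('wrist'); c=ctrl.camera('scene')
# block near top edge length as the wrist camera sees it is out of view; compare red block? save tiles only
o=np.clip(cv2.resize(c['frame'][165:225,240:330],None,fx=8,fy=8,interpolation=cv2.INTER_CUBIC).astype(float)*1.8,0,255).astype(np.uint8)
save('z2',o)
```

```text
blk [531.4 -12.2] size 146 88 skew 2.5 in stop: x -115.9 y 7.6
tool mm [  0.6  -0.1 -13.5] rot [ 0.    -0.     0.002] | tcp [450.6  30.2 -13.5] j [ 0.07  0.09 -0.57  0.91  0.   -0.06] F [0.6 0.4 0.4] t 6.75 w -0.0
```

View pics/z2.png

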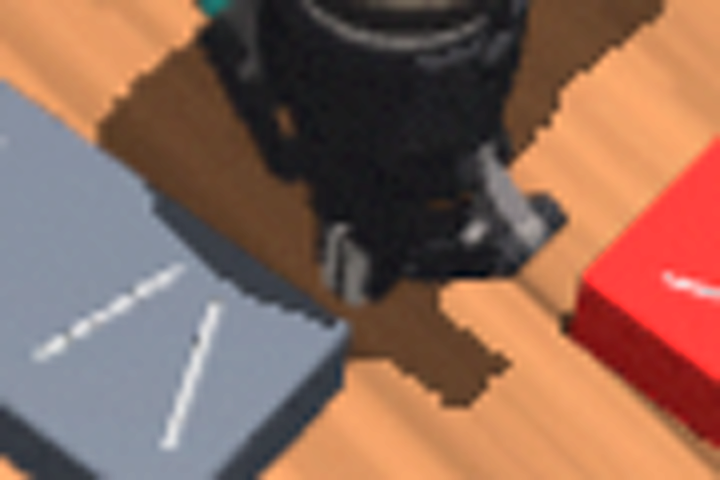

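The tips are now near (350,300) in the crop, just behind the near face, at a true height of about 18 mm. The tool height therefore reads about 32 mm low. I'll push at this level, a touch lower.

Request:
{"op": "apply_moves", "data": {
  "increments": [
    [[0,-3,0,2,0,0,0],[0,-6,0,3,0,0,0],[0,-10,0,3,0,0,0],[0,-14,0,3,0,0,0],[0,-18,0,3,0,0,0],[0,-22,0,3,0,0,0],[0,-25,0,3,0,0,0],[0,-25,0,3,0,0,0]]
  ]
}}

```text
time_s: 7.52
tool_pos: [0.4731, 0.0342, -0.0172]
orientation: [0.199, -3.13, -0.003]
wrist_force: [-7.2, 3.8, 5.2]
width: 0.0002
finger_force: 3.7
```

```bash
python3 -c "
from h import *
look(); go(.5,.03,-.015)"
```

```text
blk [536.4 -13. ] size 146 87 skew -1.4 in stop: x -111.1 y 6.2
tool mm [-26.1  -7.5  -2.3] rot [ 0.002 -0.005  0.003] | tcp [473.1  34.2 -17.2] j [ 0.07  0.14 -0.53  0.91  0.   -0.06] F [-7.7  3.3  4.4] t 7.5667 w -0.0
```

Contact made: the skew went from 2.5° to -1.4°. Continuing.

Request:
{"op": "apply_moves", "data": {
  "increments": [
    [[0,-4,0,0,0,0,0],[0,-8,0,0,0,0,0],[0,-12,0,0,0,0,0],[0,-16,0,0,0,0,0],[0,-20,0,0,0,0,0],[0,-24,0,0,0,0,0],[0,-27,0,0,0,0,0],[0,-27,0,0,0,0,0]]
  ]
}}

```text
time_s: 8.23
tool_pos: [0.5004, 0.0377, -0.0173]
orientation: [0.199, -3.131, -0.003]
wrist_force: [-5.2, 3.8, 1.9]
width: -0.0
finger_force: 2.9
```

```bash
python3 -c "
from h import *
look(); go(.43,.03,-.015)"
```

```text
blk [552.8 -18.9] size 146 87 skew -12.9 in stop: x -95.6 y -1.7
tool mm [70.8  1.2 -2. ] rot [ 0.002 -0.004  0.003] | tcp [500.4  37.7 -17.2] j [ 0.07  0.18 -0.47  0.92  0.   -0.05] F [-5.9  3.6  1. ] t 8.2833 w 0.0
```

Step 1 is done: skew about -13°. Now I'll back off and cross low behind the block to its right end.

Request:
{"op": "apply_moves", "data": {
  "increments": [
    [[0,14,0,-1,0,0,0],[0,28,0,-2,0,0,0],[0,38,0,-2,0,0,0],[0,38,-28,-2,0,0,0],[0,38,-56,-2,0,0,0],[0,38,-84,-2,0,0,0],[0,38,-112,-2,0,0,0],[0,38,-112,-2,0,0,0]]
  ]
}}

```text
time_s: 8.95
tool_pos: [0.4798, -0.0829, -0.0142]
orientation: [-0.192, 3.134, -0.003]
wrist_force: [0.6, 0.4, 0.2]
width: -0.0001
finger_force: 0.0
```

```bash
python3 -c "
from h import *
look(); go(.480,-.078,-.016)"
```

```text
blk [552.4 -19.5] size 147 88 skew -12.8 in stop: x -96.0 y -2.2
tool mm [-1.1  3.1  1.6] rot [-0.001  0.001 -0.001] | tcp [479.3 -81.2 -14.4] j [-0.17  0.15 -0.51  0.91 -0.   -0.29] F [ 0.   0.5 -0.1] t 9.0 w -0.0
```

Request:
{"op": "apply_moves", "data": {
  "increments": [
    [[0,-5,2,2,0,0,0],[0,-10,2,2,0,0,0],[0,-15,2,2,0,0,0],[0,-20,2,2,0,0,0],[0,-25,2,2,0,0,0],[0,-30,2,2,0,0,0],[0,-35,2,2,0,0,0],[0,-39,2,2,0,0,0]]
  ]
}}

```text
time_s: 9.67
tool_pos: [0.5152, -0.0723, -0.0172]
orientation: [0.199, -3.131, 0.004]
wrist_force: [-8.0, -5.7, 2.8]
width: -0.0004
finger_force: 3.9
```

```bash
python3 -c "
from h import *
look(); go(.480,-.078,-.016)"
```

```text
blk [567.9  -9.2] size 147 88 skew -3.0 in stop: x -79.4 y 6.0
tool mm [36.7 -1.3 -1. ] rot [-0.002 -0.004  0.003] | tcp [516.2 -72.1 -17.2] j [-0.14  0.22 -0.43  0.93 -0.   -0.26] F [-4.1 -4.7 -0.2] t 9.7167 w -0.0
```

The skew is -3°. To leave room for the full counter-swing I'll shift the pusher about 20 mm further out.

Request:
{"op": "apply_moves", "data": {
  "increments": [
    [[0,6,0,0,0,0,0],[0,6,-10,0,0,0,0],[0,6,-21,0,0,0,0],[0,0,-21,0,0,0,0],[0,-5,-21,0,0,0,0],[0,-10,-21,0,0,0,0],[0,-15,-21,0,0,0,0],[0,-20,-21,0,0,0,0]]
  ]
}}

```text
time_s: 10.38
tool_pos: [0.5385, -0.0924, -0.0166]
orientation: [0.195, -3.133, 0.005]
wrist_force: [-6.6, -5.9, 3.5]
width: -0.0004
finger_force: 3.8
```

```bash
python3 -c "
from h import *
look(); go(.480,-.078,-.016)"
```

```text
blk [576.6  -2.6] size 147 88 skew 5.9 in stop: x -69.9 y 11.5
tool mm [57.6 21.4 -0.5] rot [-0.002 -0.002  0.001] | tcp [539.8 -92.1 -16.6] j [-0.17  0.26 -0.37  0.94 -0.   -0.29] F [-2.7 -3.6 -0.9] t 10.4333 w -0.0
```

Request:
{"op": "apply_moves", "data": {
  "increments": [
    [[0,-3,0,0,0,0,0],[0,-6,0,0,0,0,0],[0,-9,0,0,0,0,0],[0,-12,0,0,0,0,0],[0,-14,0,0,0,0,0],[0,-15,0,0,0,0,0],[0,-15,0,0,0,0,0],[0,-15,0,0,0,0,0]]
  ]
}}

```text
time_s: 11.1
tool_pos: [0.5538, -0.0902, -0.0166]
orientation: [0.196, -3.134, 0.004]
wrist_force: [-4.0, -4.8, 1.6]
width: 0.0
finger_force: 2.8
```

```bash
python3 -c "
from h import *
look(); go(.480,-.078,-.016)"
```

```text
blk [582.5   2.7] size 147 87 skew 12.9 in stop: x -63.4 y 16.0
tool mm [71.7 21.3 -0.5] rot [-0.002 -0.002  0.001] | tcp [553.8 -90.2 -16.6] j [-0.16  0.28 -0.34  0.95 -0.   -0.28] F [-4.4 -5.1  2. ] t 11.15 w -0.0
```

Step 2 is reached: skew about +12.9°. Next I'll go back to the left end and swing it forward against the stop.

Request:
{"op": "apply_moves", "data": {
  "increments": [
    [[0,18,0,0,0,0,0],[0,36,0,0,0,0,0],[0,48,8,0,0,0,0],[0,48,38,0,0,0,0],[0,48,68,0,0,0,0],[0,48,98,0,0,0,0],[0,48,117,0,0,0,0],[0,48,117,0,0,0,0]]
  ]
}}

```text
time_s: 11.82
tool_pos: [0.4924, 0.0242, -0.0162]
orientation: [-0.203, 3.134, 0.002]
wrist_force: [1.1, 1.0, 0.4]
width: -0.0001
finger_force: 0.0
```

```bash
python3 -c "
from h import *
look(); go(.495,.021,-.016)"
```

```text
blk [581.8   3. ] size 146 88 skew 12.9 in stop: x -64.1 y 16.5
tool mm [-2.1 -2.  -0.2] rot [0.    0.001 0.005] | tcp [492.7  22.7 -16.2] j [ 0.05  0.16 -0.49  0.91  0.   -0.08] F [ 0.6 -0.4 -0.2] t 11.8667 w -0.0
```

Request:
{"op": "apply_moves", "data": {
  "increments": [
    [[0,-5,0,0,0,0,0],[0,-10,0,0,0,0,0],[0,-15,0,0,0,0,0],[0,-19,0,0,0,0,0],[0,-23,0,0,0,0,0],[0,-27,0,0,0,0,0],[0,-31,0,0,0,0,0],[0,-35,0,0,0,0,0]]
  ]
}}

```text
time_s: 12.53
tool_pos: [0.5229, 0.0259, -0.0174]
orientation: [0.197, -3.128, -0.003]
wrist_force: [-11.6, 2.6, 8.1]
width: 0.0007
finger_force: 5.6
```

```bash
python3 -c "
from h import *
look(); go(.495,.021,-.016)"
```

```text
blk [590.4   2.2] size 146 87 skew 8.8 in stop: x -55.7 y 14.6
tool mm [29.7 -1.3 -1.2] rot [ 0.002 -0.006  0.002] | tcp [524.2  26.  -17.4] j [ 0.05  0.23 -0.42  0.93  0.   -0.08] F [-5.4  3.   1.8] t 12.5833 w 0.0
```

Request:
{"op": "apply_moves", "data": {
  "increments": [
    [[0,-2,0,0,0,0,0],[0,-4,0,0,0,0,0],[0,-6,0,0,0,0,0],[0,-8,0,0,0,0,0],[0,-10,0,0,0,0,0],[0,-12,0,0,0,0,0],[0,-14,0,0,0,0,0],[0,-16,0,0,0,0,0]]
  ]
}}

```text
time_s: 13.25
tool_pos: [0.5379, 0.0289, -0.0176]
orientation: [0.198, -3.126, -0.006]
wrist_force: [-15.8, 6.2, 8.6]
width: -0.0001
finger_force: 6.7
```

```bash
python3 -c "
from h import *
look(); go(.495,.021,-.016)"
```

```text
blk [601.5  -0.8] size 147 87 skew 2.7 in stop: x -45.0 y 10.2
tool mm [44.3 -2.3 -1.3] rot [ 0.004 -0.008  0.003] | tcp [538.6  28.9 -17.6] j [ 0.05  0.25 -0.38  0.94  0.   -0.08] F [-11.5   6.8   4.8] t 13.3 w 0.0
```

Request:
{"op": "apply_moves", "data": {
  "increments": [
    [[0,-1,0,0,0,0,0],[0,-2,0,0,0,0,0],[0,-3,0,0,0,0,0],[0,-4,0,0,0,0,0],[0,-4,0,0,0,0,0],[0,-4,0,0,0,0,0],[0,-4,0,0,0,0,0],[0,-4,0,0,0,0,0]]
  ]
}}

```text
time_s: 13.97
tool_pos: [0.5418, 0.0294, -0.0177]
orientation: [0.198, -3.126, -0.006]
wrist_force: [-14.0, 5.9, 6.6]
width: -0.0001
finger_force: 6.6
```

```bash
python3 -c "
from h import *
look(); go(.495,.021,-.016)"
```

```text
blk [604.1  -2.2] size 146 87 skew 0.9 in stop: x -42.5 y 8.6
tool mm [47.5 -2.4 -1.3] rot [ 0.004 -0.009  0.003] | tcp [541.8  29.4 -17.8] j [ 0.05  0.26 -0.38  0.95  0.   -0.07] F [-14.6   6.1   7. ] t 14.0167 w 0.0
```

Request:
{"op": "apply_moves", "data": {
  "increments": [
    [[0,-0.5,0,0,0,0,0],[0,-1,0,0,0,0,0],[0,-1.5,0,0,0,0,0],[0,-2,0,0,0,0,0],[0,-2,0,0,0,0,0],[0,-2,0,0,0,0,0],[0,-2,0,0,0,0,0],[0,-2,0,0,0,0,0]]
  ]
}}

```text
time_s: 14.68
tool_pos: [0.5417, 0.0293, -0.0178]
orientation: [0.198, -3.123, -0.006]
wrist_force: [-20.0, 4.8, 14.0]
width: -0.0002
finger_force: 10.3
```

```bash
python3 -c "
from h import *
look(); go(.495,.021,-.016)"
```

```text
blk [604.1  -2.2] size 146 87 skew 0.9 in stop: x -42.5 y 8.6
tool mm [47.4 -2.4 -1.2] rot [ 0.004 -0.012  0.003] | tcp [541.7  29.3 -17.7] j [ 0.05  0.26 -0.37  0.95  0.   -0.07] F [-22.    4.8  13.2] t 14.7333 w -0.0
```

The block no longer advances and the force rises, so it is flat against the stop. I'll retract, raise the tool and take a final check.

Request:
{"op": "apply_moves", "data": {
  "increments": [
    [[0,5,0,0,0,0,0],[0,15,0,0,0,0,0],[0,30,0,0,0,0,0],[0,45,0,0,0,0,0],[0,50,0,-20,0,0,0],[0,50,0,-60,0,0,0],[0,50,0,-100,0,0,0],[0,50,0,-120,0,0,0]]
  ]
}}

```text
time_s: 15.4
tool_pos: [0.5007, 0.0218, 0.1081]
orientation: [-0.196, 3.13, -0.0]
wrist_force: [1.1, 0.3, -0.7]
width: 0.0001
finger_force: 0.0
```

Run:
```python
from h import *
look(); c=ctrl.camera('scene'); c0=np.load('pics/scene0.npy',allow_pickle=True).item()
for q in(c0,c): print([r[0].round(1) for k,r in blk(q)[1:2]])
d=cv2.absdiff(c['frame'],c0['frame'])[285:350,335:400]; print("disc diff",d.mean())
```

```text
blk [603.8  -2.3] size 146 88 skew 0.5 in stop: x -42.8 y 8.5
[array([ 426.3, -312.2])]
[array([ 426.6, -311.7])]
disc diff 13.153293885601578
```

```bash
python3 -c "
from station import ctrl
print(ctrl.close_job())"
```

```text
the job is handed in; nothing more can be done
None
```

I walked the block to the stop with one left swing (about 13° clockwise), one right swing (about 13° counter-clockwise) and a final left push. It now lies flat against the stop, within about 1° and 9 mm off its middle. The offcut didn't move, the arm never went near the disc, and the job is handed in; no verdict was returned.

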